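Stack the two canister sets on their bases

ROBOT

A 7-joint arm with a two-finger parallel gripper is mounted at the origin on a cart in front of the work surface, level with it; the furniture and walls round the work are solid. World frame = base frame: x ahead of the robot, y to its left, z up, the work surface at z = 0. Lengths are in m, angles in rad, forces in N, time in s.
With the tool pointing down it reaches from about 0.4 to 0.85 m from the base axis. Payload 4.5 kg.
Tool frame: the origin (TCP) lies on the centre line of the jaws, within the pads' length; the fingertips stand r.tcp_to_tips ahead of it and the grasp point (between the pads) lies 11 mm behind it (r.tcp_to_tips is the distance from the TCP to the fingertips, in m); y points along the fingers, x is the direction in which the jaws open and shut, and the axes are right-handed (so a half turn about y gives the same grasp; the last joint's range is limited). The gripper opens to 88 mm and grips with 3 to 60 N. Pads are 18 mm wide; open, the fingers measure 123 mm over their backs; the gripper's body (75 mm by 187 mm) begins 45 mm behind the grasp point.
Start: joints at [-1.129, 0.689, -0.195, 1.565, 0.157, 0.902, -0.215], TCP at [0.248, 0.574, 0.247] pointing down, gripper open.
Joint ranges: [-3.01, 3.01], [-0.46, 2.08], [-1.47, 1.51], [0.13, 2.56], [-1, 4.14], [0.04, 2.09], [-2.66, 2.66]. Speed limits (rad/s): [2.57, 2.57, 3.14, 3.14, 3.14, 3.14, 3.14].

INTERFACE

Orientations are given as a unit quaternion [x, y, z, w].
In Python, from plant import r gives the robot as it stands. The module is installed in compiled form; this text tells all that it offers.
- The arm moves only by the shell command python3 -m inch 'ROWS' [OPENING] [FORCE]. ROWS is text: rows parted by semicolons, each of 4 numbers parted by spaces: the shift along the tool's x, y, z in mm, then the turn about the tool's y in degrees. In form: x y z spin; .... A call has 1 to 10 rows; each row is the pose to reach, as a shift and turn from the pose commanded when the call began, along the tool's axes at that moment; what a row does not reach only later rows make up. A row lasts 1/10 s, in which the tool goes at most 50 mm and 8.59 degrees, less where a joint would pass 70% of its speed; a pose out of reach is approached as far as the arm can. A call with a gripper value outside its range is refused whole. OPENING is the gripper command: -1 is shut, 1 is fully open, values between are in proportion, set as the call begins (- or left out, the last holds). The fingers move at their own pace and stop on an object; FORCE is the grip in N (left out, the last holds). Time passes only in rows, so rows that repeat a pose let the fingers close. It gives the time, the measured TCP pose, the force and the opening at its end, in the units of the state.
- r.get_state(): the state, without advancing time (a new reading comes with each control period).
- r.snapshot(name): name is "scene" or "top" or "wrist"; returns a dict with "frame" (384x512x3 uint8, red, green, blue), "intrinsics" (3x3 intrinsics, pixels), "R" (3x3) and "t" (3): a world point X has camera coordinates R X + t. Camera axes: x right, y down, z forward; pixel columns grow to the right and rows downward; lengths in m; the calibration is good to about 2 mm. A picture is of the moment at which its call begins. There is no depth.
- r.finish_job(): hands the job in, once; it reports no verdict.
Trained networks look in the newest picture that a camera, given by its name, has taken for a name from the list of things; names that differ only in an ending like _2 or _b are one class to them, and where a whole thing is asked for, a point or a joint stands for the part that bears it (a point fixed in the world has none). Each returns a list of dicts, best first, with "p" (0 to 1); they miss things now and then, are a little off and sometimes report something else, mostly with a low value. They report only what shows in the picture. A call takes as long as a camera call. They do not tell look-alikes from the thing itself.
- r.trace(camera, name): "region" (384x512 bool, what is visible of it) and "centre" ([row, column] in pixels, amid what is visible of it).
- r.tip_of(camera, name): "centre" ([row, column] in pixels: a listed point, or the origin of a listed thing).
The state is a dict: "clock": time; "q": joint angles; "qd": joint speeds; "joint_torque": joint torques, N m; "tool_pos": TCP position; "eef_rot": TCP orientation; "contact_force": force on the tool from outside, world axes, zero at the start; "moment": the same for the moment, N m; "opening": opening from 0.0 (shut) to 1.0 (fully open).
Only numpy, scipy, OpenCV 4.12 (cv2) and the standard library are available. Lean on these libraries where they do the work, as an engineer would, in place of code of your own. Each camera call takes 0.05 s, during which the arm holds its last target.

TASK

Put the canister set back together: stack the three round canisters on the round base and the two square ones on the square base, each stack with the largest at the bottom and the smallest on top, every canister upright and fully seated in the recess beneath it. Mind the tall can opener at the right-hand edge, and leave the food tin, the kitchen timer and the ramekin where they stand.

Things in the scene. Friction and masses are not known exactly. Their poses are not given: they have to be found in the camera images.
- round_base: fixed round wooden stacking base (cannot be moved), 88 mm across, 16 mm high, with a round recess 72 mm across and 6 mm deep in its top; the recess floor is 10 mm above the origin. Origin: centre of the underside, z up. Also fixed nearby: a can opener 0.28 m tall at the right front, about x 0.40, y -0.47, and a pan 152 mm high on the left from y 0.43 outward.
- square_base: fixed square wooden stacking base (cannot be moved), 84 x 84 mm, 16 mm high, with a square recess 66 x 66 mm and 6 mm deep in its top; the recess floor is 10 mm above the origin; recess sides along the body's x and y axes. Origin: centre of the underside, z up.
- round_large: large round closed steel canister with wooden lid, 66 mm across, straight sides, 52 mm high in all; the lid has a raised rim 3 mm thick and 6 mm high round a recess 60 mm across, whose floor is 46 mm above the origin. About 0.24 kg. Foot edge bevelled 2 mm. Origin: centre of the underside, z up.
- round_medium: medium round closed steel canister with wooden lid, 54 mm across, straight sides, 48 mm high in all; raised lid rim 3 mm thick and 6 mm high round a recess 48 mm across, whose floor is 42 mm above the origin. About 0.17 kg. Foot edge bevelled 2 mm. Origin: centre of the underside, z up.
- round_small: small round closed steel canister with flat wooden lid, 42 mm across, straight sides, 44 mm high. About 0.11 kg. Foot edge bevelled 2 mm. Origin: centre of the underside, z up.
- square_large: large square closed steel canister with wooden lid, 60 x 60 mm, straight sides along the body's x and y axes, 52 mm high in all; raised lid rim 4 mm thick and 6 mm high round a square recess 52 x 52 mm, whose floor is 46 mm above the origin. About 0.26 kg. Foot edge bevelled 2 mm. Origin: centre of the underside, z up.
- square_small: small square closed steel canister with flat wooden lid, 46 x 46 mm, straight sides along the body's x and y axes, 44 mm high. About 0.15 kg. Foot edge bevelled 2 mm. Origin: centre of the underside, z up.
- tin: bystander: short round food tin with a printed label, 75 mm across, 58 mm high, loose. Origin: centre of the underside, z up.
- timer: bystander: round red and white kitchen timer with a grip bar on top, 67 mm across, 54 mm high, loose. Origin: centre of the underside, z up.
- ramekin: bystander: small cream-coloured open ramekin, 66 mm across, 38 mm high, loose. Origin: centre of the underside, z up.
Mind the look-alikes: they are no part of the job. What is shaped like the round_large but yellow is not meant.

How it is judged:
At the end, for the whole second after the job is handed in: Round: large in the base, medium on large, small on medium; square: large in the base, small on large. Each underside within 3 mm of the recess floor below in height, axis within 6 mm of the one below, tilt under 0.06 rad; all released, at rest (0.02 m/s, 0.2 rad/s) (horizontal distance between round_large and round_base below 0.006 m and z of round_large in the frame of round_base between 0.007 and 0.013 m and angle between each of round_large, round_medium, round_small, square_large, square_small's own z axis and vertical below 0.06 rad and linear speed of each of round_large, round_medium, round_small, square_large, square_small below 0.02 m/s and angular speed of each of round_large, round_medium, round_small, square_large, square_small below 0.2 rad/s and horizontal distance between round_medium and round_large below 0.006 m and z of round_medium in the frame of round_large between 0.043 and 0.049 m and horizontal distance between round_small and round_medium below 0.006 m and z of round_small in the frame of round_medium between 0.039 and 0.045 m and horizontal distance between square_large and square_base below 0.006 m and z of square_large in the frame of square_base between 0.007 and 0.013 m and horizontal distance between square_small and square_large below 0.006 m and z of square_small in the frame of square_large between 0.043 and 0.049 m); the robot touches nothing.
It fails at once if the tin is shifted more than 30 mm (distance of tin from where it was at the start of the episode above 0.03 m).
It fails at once if the timer is shifted more than 30 mm (distance of timer from where it was at the start of the episode above 0.03 m).
It fails at once if the ramekin is shifted more than 30 mm (distance of ramekin from where it was at the start of the episode above 0.03 m).
It also fails if it takes over 131 s, if anything falls off the work surface, if the arm or the gripper's body presses on something with over 40 N, if the wrist force passes 120 N, or if a joint passes its speed limit or range.

## Working session

There is one attempt and no reset: what is moved stays moved. The work goes in short steps, Python scripts to look and compute and a shell command to move; the robot and the scene stay as the last step left them, time stands still between calls to the robot, and variables do not carry over. Pictures are saved under pics/ and viewed, and the job is handed in when it is done.

```bash
ls; mkdir -p pics
python3 - <<'E'
from plant import r
import cv2
print(r.get_state()); print(r.tcp_to_tips)
for n in ["scene","top","wrist"]:
    s=r.snapshot(n); cv2.imwrite(f"pics/{n}0.png",s["frame"][:,:,::-1]); print(n,s["intrinsics"],s["R"],s["t"])
E
```

```text
pics
{'clock': 0.0, 'q': array([-1.12922458,  0.6899793 , -0.19449472,  1.56634134,  0.15731785,
        0.90250742, -0.21511625]), 'qd': array([-5.03094943e-05,  2.05765665e-04,  1.67964811e-03,  3.61560366e-04,
       -3.06530211e-05, -7.90566542e-04,  7.31988301e-05]), 'joint_torque': array([ 3.27737653e-04, -5.27564192e+01, -1.26674987e+00, -1.53428346e+01,
       -5.26242214e-02,  6.63547471e-03,  1.79191325e-04]), 'tool_pos': array([0.24766634, 0.57315993, 0.24591318]), 'eef_rot': array([ 0.59127332,  0.38791316, -0.38893528, -0.59046471]), 'contact_force': array([0.76546961, 0.30725401, 0.7383561 ]), 'moment': array([ 0.01333067, -0.00897315,  0.07764434]), 'opening': 0.997389892445506}
0.008
scene [[406.54760062   0.         249.44906701]
 [  0.         406.54760062 185.71452281]
 [  0.           0.           1.        ]] [[ 4.58304835e-01 -8.88794993e-01  3.71718069e-04]
 [-6.23486431e-01 -3.21797165e-01 -7.12538599e-01]
 [ 6.33420357e-01  3.26328124e-01 -7.01632815e-01]] [-0.2374638   0.35107662  0.92862145]
top [[385.12270965   0.         253.21996804]
 [  0.         385.12270965 188.00123695]
 [  0.           0.           1.        ]] [[ 0.02753026 -0.99955906 -0.01112527]
 [-0.98510002 -0.02523856 -0.17012042]
 [ 0.16976462  0.01564297 -0.98536048]] [0.00637052 0.51152919 0.93411319]
wrist [[289.60110207   0.         257.74974014]
 [  0.         289.60110207 188.49955135]
 [  0.           0.           1.        ]] [[ 3.97468257e-01  9.17615883e-01 -2.77159590e-04]
 [ 8.74178563e-01 -3.78561378e-01  3.04143259e-01]
 [ 2.78981763e-01 -1.21129578e-01 -9.52626265e-01]] [-0.62479209 -0.04215718  0.38988265]
```

View pics/scene0.png

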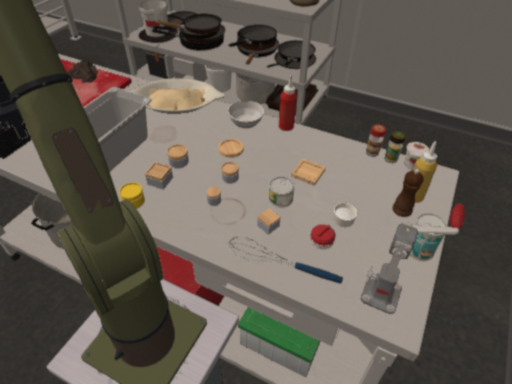

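View pics/top0.png

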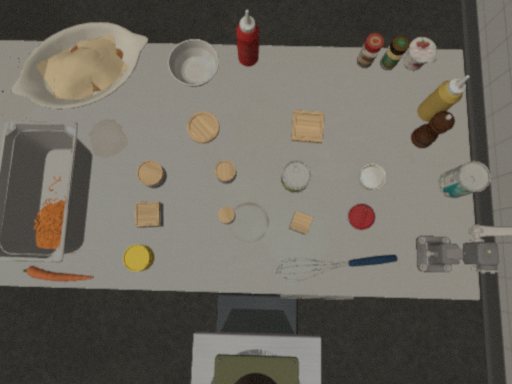

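View pics/wrist0.png

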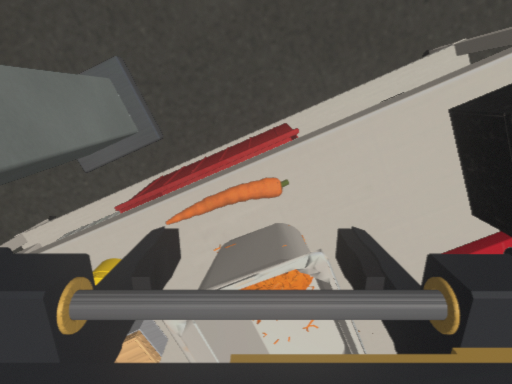

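```bash
cat > h.py <<'E'
from plant import r
import cv2, numpy as np
from scipy.spatial.transform import Rotation as Ro
from scipy.optimize import minimize
DIM=dict(round_base=('r',88,16),square_base=('s',84,16),round_large=('r',66,52),round_medium=('r',54,48),round_small=('r',42,44),
 square_large=('s',60,52),square_small=('s',46,44),tin=('r',75,58),timer=('r',67,54),ramekin=('r',66,38))
def proj(s,X):
    c=np.atleast_2d(X)@np.array(s["R"]).T+np.array(s["t"]); p=c@np.array(s["intrinsics"]).T
    return p[:,:2]/p[:,2:]
def back(s,uv,z):
    d=np.linalg.inv(s["intrinsics"])@np.array([uv[0],uv[1],1.]); R=np.array(s["R"]); d=R.T@d; o=-R.T@np.array(s["t"])
    return o+d*(z-o[2])/d[2]
def outline(name,x,y,yaw,z0=0):
    k,w,h=DIM[name]; w/=1000;h/=1000
    if k=='r':
        a=np.linspace(0,2*np.pi,48,endpoint=False); P=np.c_[np.cos(a),np.sin(a)]*w/2
    else:
        P=np.array([[1,1],[-1,1],[-1,-1],[1,-1]])*w/2; c,s_=np.cos(yaw),np.sin(yaw); P=P@np.array([[c,s_],[-s_,c]])
    P=P+[x,y]
    return np.r_[np.c_[P,np.full(len(P),z0)],np.c_[P,np.full(len(P),z0+h)]]
def render(s,name,x,y,yaw,S=4,z0=0,box=None):
    uv=proj(s,outline(name,x,y,yaw,z0)); hull=cv2.convexHull(uv.astype(np.float32))[:,0]
    u0,v0,u1,v1=box; m=np.zeros(((v1-v0)*S,(u1-u0)*S),np.uint8)
    q=((hull+.5-[u0,v0])*S-.5)
    cv2.fillPoly(m,[np.round(q*16).astype(np.int32)],255,shift=4)
    return cv2.resize(m,(u1-u0,v1-v0),interpolation=cv2.INTER_AREA)/255.
def fit(s,name,region,z0=0):
    v,u=np.nonzero(region); box=(max(u.min()-12,0),max(v.min()-12,0),min(u.max()+13,512),min(v.max()+13,384))
    reg=region[box[1]:box[3],box[0]:box[2]].astype(float)
    g=back(s,(u.mean(),v.mean()),z0+DIM[name][2]/2000)[:2]
    best=None
    yaws=[0] if DIM[name][0]=='r' else np.radians([-30,-10,10,30])
    for yw in yaws:
        f=lambda p:np.abs(render(s,name,p[0]/1000,p[1]/1000,p[2]/50,z0=z0,box=box)-reg).sum()/reg.sum()
        p0=np.array([g[0]*1000,g[1]*1000,yw*50]); sim=np.vstack([p0]+[p0+8*np.eye(3)[i] for i in range(3)])
        o=minimize(f,p0,method='Nelder-Mead',options=dict(initial_simplex=sim,xatol=.05,fatol=1e-4))
        if best is None or o.fun<best.fun: best=o
    return best.x[0]/1000,best.x[1]/1000,best.x[2]/50,best.fun
def T():
    st=r.get_state(); return st["tool_pos"],Ro.from_quat(st["eef_rot"]).as_matrix()
E
python3 - <<'E'
from h import *
st=r.get_state(); print(np.round(Ro.from_quat(st["eef_rot"]).as_matrix(),3))
for cam in ["top","scene"]:
    s=r.snapshot(cam); img=s["frame"][:,:,::-1].copy()
    for n in DIM:
        L=r.trace(cam,n)
        for d in L[:2]:
            f=fit(s,n,d["region"]); print(cam,n,round(d["p"],2),np.round(d["centre"]),np.round([f[0]*1e3,f[1]*1e3,np.degrees(f[2])],1),round(f[3],3))
    print(r.get_state()["clock"])
E
```

```text
[[ 0.397 -0.    -0.918]
 [ 0.918 -0.001  0.397]
 [-0.001 -1.    -0.   ]]
top round_base 0.75 [129. 205.] [681.7 160.8   6.7] 0.142
top square_base 0.76 [126. 307.] [ 689.5 -121.5   -3.4] 0.038
top round_large 0.92 [259. 135.] [328.5 302.6   3.6] 0.049
top round_large 0.65 [171. 150.] [ 5.433e+02  2.855e+02 -4.000e-01] 0.094
top round_medium 0.59 [173. 226.] [553.6  93.3   1.8] 0.108
top round_small 0.56 [215. 229.] [441.7  86.1   5.2] 0.057
top round_small 0.44 [172. 153.] [547.9 296.5  -6.7] 0.551
top square_large 0.77 [215. 149.] [438.1 284.3   4.4] 0.04
top square_large 0.29 [173. 226.] [558.4  93.8  27.7] 0.685
top square_small 0.57 [218. 302.] [ 427.5 -102.7  -20.3] 0.052
top square_small 0.27 [173. 153.] [544.7 287.    8.6] 0.288
top tin 0.65 [177. 294.] [545.5 -88.1   2.5] 0.048
top timer 0.63 [218. 361.] [ 445.6 -251.2   -4.6] 0.284
top timer 0.6 [172. 374.] [ 547.3 -281.7   -3.3] 0.257
top ramekin 0.57 [175. 371.] [ 5.538e+02 -2.889e+02  3.000e-01] 0.146
0.7
scene round_base 0.59 [148. 230.] [685.2 158.6   4.1] 0.06
scene square_base 0.68 [172. 228.] [572.8 104.3  29.9] 0.716
scene square_base 0.61 [169. 308.] [ 6.950e+02 -1.219e+02 -6.000e-01] 0.092
scene round_large 0.82 [194. 136.] [332.5 301.6  -0.6] 0.296
scene round_large 0.78 [152. 178.] [548.5 283.5   1.5] 0.058
scene round_medium 0.6 [169. 228.] [561.2  91.5   1.9] 0.204
scene round_small 0.71 [194. 212.] [445.3  84.5   7. ] 0.087
scene square_large 0.56 [176. 159.] [443.4 281.5  11. ] 0.085
scene square_small 0.86 [219. 270.] [ 432.9 -105.6   -5.5] 0.182
scene tin 0.58 [191. 282.] [549.3 -88.9   1.6] 0.156
scene timer 0.74 [232. 322.] [ 456.3 -260.3    3.2] 0.39
scene timer 0.33 [195. 213.] [459.7  89.6 -39.3] 1.539
scene ramekin 0.95 [213. 346.] [ 559.8 -288.1    1.8] 0.091
scene ramekin 0.63 [168. 228.] [569.1  97.1  -2.8] 0.38
1.25
```

Run:
```python
from h import *
s=r.snapshot("wrist"); p,R=T()
c=-np.array(s["R"]).T@s["t"]; print("cam in tool",R.T@(c-p)); print("cam R in tool",np.round(np.array(s["R"])@R,3))
for d in [0,.05,.1,.15,.2,.24]: print(d,proj(s,p+R@[0,d,0]), proj(s,p+R@[0.03,d,0]))
s=r.snapshot("top"); f=s["frame"][:,:,::-1]
cv2.imwrite("pics/topz.png",cv2.resize(f[90:290,110:310],(800,800),interpolation=cv2.INTER_CUBIC)[:600])
s=r.snapshot("scene"); f=s["frame"][:,:,::-1]
cv2.imwrite("pics/scz.png",cv2.resize(f[120:270,100:300],(800,600),interpolation=cv2.INTER_CUBIC))
```

```text
cam in tool [ 0.00030383 -0.13805042  0.07782939]
cam R in tool [[ 1.    -0.001 -0.001]
 [-0.001 -0.304 -0.953]
 [ 0.001  0.953 -0.304]]
0 [[257.00711228 248.54743237]] [[312.98516227 248.45680377]]
0.05 [[257.0890192  212.73809734]] [[299.92149469 212.67353503]]
0.1 [[257.13976949 190.55029611]] [[291.82658565 190.5004122 ]]
0.15 [[257.17429981 175.45379384]] [[286.31860272 175.41325293]]
0.2 [[257.19931471 164.51739477]] [[282.32832113 164.48329641]]
0.24 [[257.21485622 157.72271781]] [[279.84914816 157.69248425]]
```

View pics/topz.png

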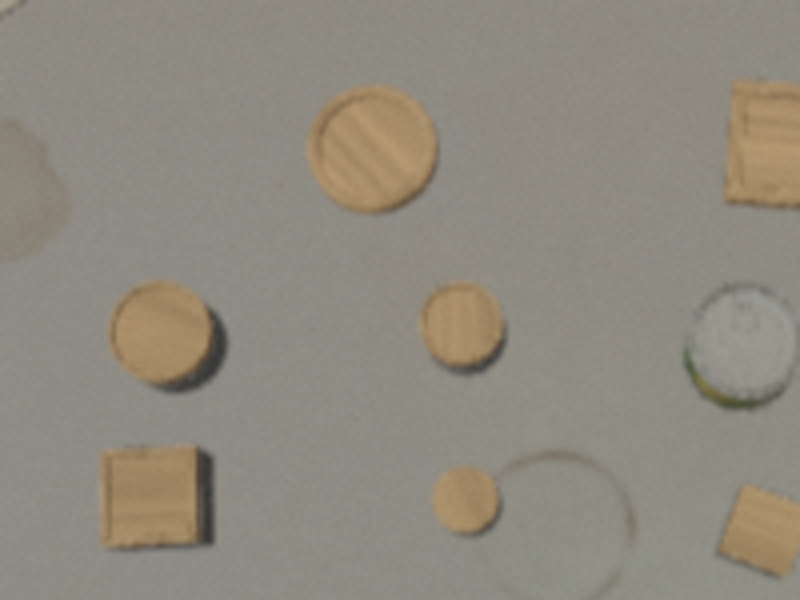

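View pics/scz.png

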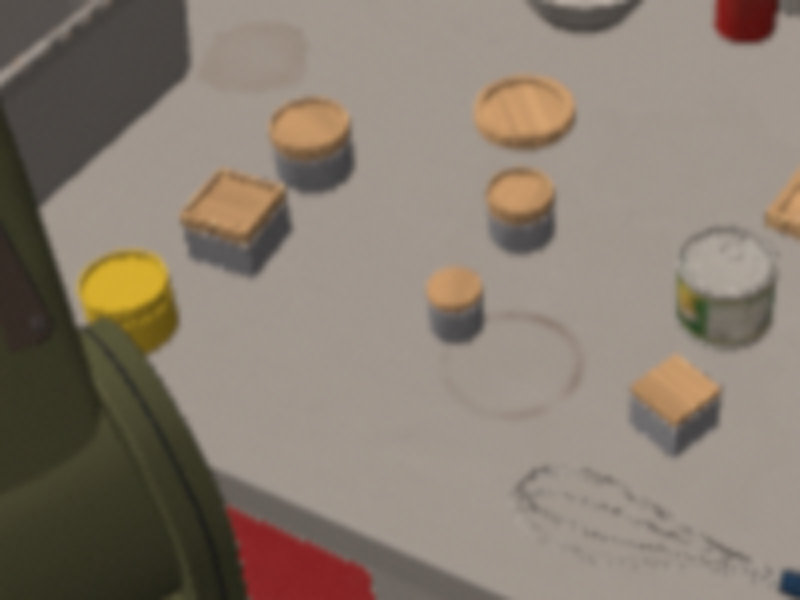

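```bash
cat >> h.py <<'E'
def go(x,y,z,yaw=90):
    "mm, deg; prints tool-axis delta"
    p,R=T(); d=R.T@(np.array([x,y,z])/1000-p)*1000
    cur=np.degrees(np.arctan2(R[1,0],R[0,0])); sp=-((yaw-cur+180)%360-180)
    print("pos",np.round(p*1000,1),"yaw",round(cur,1),"-> rows:",np.round(d,1),"spin",round(sp,1)," len",round(np.linalg.norm(d)))
E
python3 - <<'E'
from h import *
go(545,285,200); go(545,285,160)
E
```

```text
pos [247.9 573.8 246.7] yaw 66.6 -> rows: [-147.2   46.7 -387.3] spin -23.4  len 417
pos [247.9 573.8 246.7] yaw 66.6 -> rows: [-147.2   86.7 -387.3] spin -23.4  len 423
```

```bash
python3 -m inch '-50 0 -130 -8; -100 20 -260 -16; -147 47 -387 -23; -147 47 -387 -23; -147 47 -387 -23; -147 87 -387 -23.4;-147 87 -387 -23.4;-147 87 -387 -23.4;-147 87 -387 -23.4;-147 87 -387 -23.4' 1
```

```text
clock: 2.4
tool_pos: [0.548, 0.2793, 0.1578]
eef_rot: [0.503, 0.497, -0.499, -0.501]
contact_force: [-0.9, -0.4, -0.2]
opening: 0.999
```

Run:
```python
from h import *
go(545,285,160)
```

```text
pos [548.  279.3 157.8] yaw 89.5 -> rows: [ 5.7 -2.2  3.1] spin -0.5  len 7
```

```bash
cat >> h.py <<'E'
def wl(name,z0=0,pic=None,n=1):
    s=r.snapshot("wrist"); p,R=T()
    if pic: cv2.imwrite(f"pics/{pic}.png",s["frame"][:,:,::-1])
    out=[]
    for d in r.trace("wrist",name)[:n]:
        f=fit(s,name,d["region"],z0); out.append(f)
        print(name,round(d["p"],2),"centre",np.round(d["centre"]),"fit mm",np.round([f[0]*1e3,f[1]*1e3,np.degrees(f[2])],1),"err",round(f[3],3),"area",d["region"].sum())
    for d in r.tip_of("wrist",name)[:n]:
        print(" tip",round(d["p"],2),np.round(d["centre"],1),np.round(back(s,d["centre"][::-1],z0)*1000,1))
    c=-np.array(s["R"]).T@s["t"]; print(" cam-in-tool",np.round(R.T@(c-p)*1000,1),"tcp",np.round(p*1e3,1))
    return out
E
python3 - <<'E'
from h import *
wl("round_large",pic="w1",n=2); go(545,285,160)
E
```

```text
round_large 0.56 centre [184. 262.] fit mm [547.  284.9   3.5] err 0.026 area 4590
 tip 0.74 [175.9 261.5] [550.8 282.6   0. ]
 cam-in-tool [  -2.8 -137.    75.9] tcp [546.1 282.8 158.8]
pos [544.  286.9 160. ] yaw 90.1 -> rows: [-1.9  0.  -1. ] spin 0.1  len 2
```

View pics/w1.png

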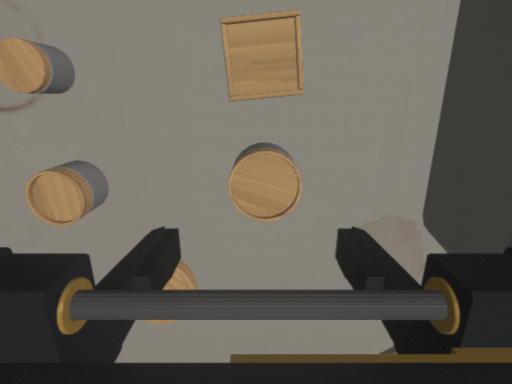

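Run:
```python
from h import *
for i in range(3): wl("round_large")
wl("square_large");wl("square_large")
```

```text
round_large 0.57 centre [187. 256.] fit mm [547.2 284.6   6. ] err 0.025 area 4520
 tip 0.75 [177.1 253.1] [548.7 282.3   0. ]
 cam-in-tool [  -0.5 -137.8   77.4] tcp [543.7 287.5 160.3]
round_large 0.66 centre [188. 252.] fit mm [547.1 284.5   3.5] err 0.036 area 4418
 tip 0.67 [176.1 254.9] [547.6 284.8   0. ]
 cam-in-tool [   0.2 -138.1   77.9] tcp [543.9 287.2 160.4]
round_large 0.83 centre [186. 252.] fit mm [547.3 284.5   4.5] err 0.029 area 4506
 tip 0.63 [176.4 256.2] [548.3 285.1   0. ]
 cam-in-tool [   0.2 -138.2   77.9] tcp [544.4 286.2 160.1]
square_large 0.77 centre [ 59. 257.] fit mm [441.7 283.6   5. ] err 0.023 area 6475
 tip 0.87 [ 62.9 256.9] [437.  285.1   0. ]
 cam-in-tool [ 1.000e-01 -1.381e+02  7.790e+01] tcp [544.7 285.6 159.9]
square_large 0.78 centre [ 55. 256.] fit mm [441.7 283.6   4.9] err 0.017 area 6382
 tip 0.7 [ 66.7 257.7] [440.5 285.5   0. ]
 cam-in-tool [   0.  -138.1   77.8] tcp [544.8 285.3 159.7]
```

Run:
```python
from h import *
go(683,160,160)
```

```text
pos [544.8 285.3 159.7] yaw 90.0 -> rows: [-125.4   -0.3 -138.1] spin 0.0  len 187
```

```bash
python3 -m inch '-30 0 -33 0;-60 0 -66 0;-90 0 -100 0; -110 0 -121 0; -121 0 -133 0; -125 0 -138 0; -125 0 -138 0;-125 0 -138 0;-125 0 -138 0;-125 0 -138 0'
python3 - <<'E'
from h import *
wl("round_base",pic="w2");wl("round_base");wl("round_base")
wl("round_medium",n=2)
go(690,-122,160)
E
```

```text
clock: 4.3
tool_pos: [0.6822, 0.1618, 0.1599]
eef_rot: [0.499, 0.501, -0.501, -0.5]
contact_force: [-0.6, -0.8, -0.4]
opening: 0.999
round_base 0.61 centre [178. 260.] fit mm [685.1 160.8   5.8] err 0.03 area 5683
 tip 0.81 [175.7 259. ] [685.3 163.3   0. ]
 cam-in-tool [   0.2 -138.1   77.9] tcp [682.4 161.5 159.9]
round_base 0.63 centre [176. 259.] fit mm [684.8 160.7   1.9] err 0.031 area 5692
 cam-in-tool [ 1.000e-01 -1.381e+02  7.790e+01] tcp [682.7 160.8 159.8]
round_base 0.93 centre [173. 261.] fit mm [685.  160.8   2.4] err 0.017 area 5841
 tip 0.94 [175.2 258.5] [685.4 161.5   0. ]
 cam-in-tool [   0.  -138.1   77.8] tcp [682.9 160.5 159.7]
round_medium 0.8 centre [ 34. 177.] fit mm [558.   92.9  -2.7] err 0.031 area 4573
 tip 0.95 [ 40.1 188.6] [555.8  96.5   0. ]
 cam-in-tool [  -0.  -138.1   77.8] tcp [682.9 160.4 159.7]
pos [682.9 160.4 159.7] yaw 90.0 -> rows: [-282.4   -0.3   -6.9] spin 0.0  len 283
```

View pics/w2.png

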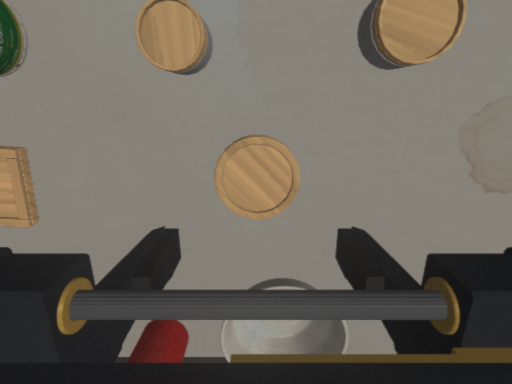

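```bash
python3 -m inch '-40 0 -1 0;-90 0 -2 0;-140 0 -4 0; -190 0 -5 0; -235 0 -6 0; -265 0 -7 0; -278 0 -7 0;-282 0 -7 0;-282 0 -7 0;-282 0 -7 0'; python3 -m inch '0 0 0 0;0 0 0 0'
python3 - <<'E'
from h import *
wl("square_base",pic="w3");wl("square_base");wl("square_base")
go(547.2,284.5,160)
E
```

```text
clock: 5.9
tool_pos: [0.6903, -0.1181, 0.1598]
eef_rot: [0.498, 0.502, -0.5, -0.499]
contact_force: [-0.0, -0.2, -0.4]
opening: 0.999
clock: 6.1
tool_pos: [0.6902, -0.1198, 0.1598]
eef_rot: [0.499, 0.501, -0.501, -0.499]
contact_force: [-0.3, -0.1, -0.6]
opening: 1.0
square_base 0.83 centre [173. 253.] fit mm [ 694.2 -122.    -3.1] err 0.02 area 6892
 tip 0.84 [175.3 256.6] [ 692.9 -120.7    0. ]
 cam-in-tool [   0.4 -138.1   77.7] tcp [ 690.2 -120.2  159.8]
square_base 0.58 centre [174. 256.] fit mm [ 694.2 -121.9   -3.7] err 0.03 area 6657
 tip 0.82 [173.2 251.8] [ 690.5 -127.1    0. ]
 cam-in-tool [   0.2 -138.1   77.8] tcp [ 690.1 -121.2  159.7]
square_base 0.75 centre [176. 254.] fit mm [ 693.8 -122.    -3. ] err 0.021 area 6900
 tip 0.91 [173.9 254.2] [ 691.2 -125.1    0. ]
 cam-in-tool [   0.  -138.1   77.8] tcp [ 690.1 -121.6  159.7]
pos [ 690.1 -121.6  159.7] yaw 90.0 -> rows: [ 4.062e+02 -3.000e-01  1.426e+02] spin 0.0  len 431
```

View pics/w3.png

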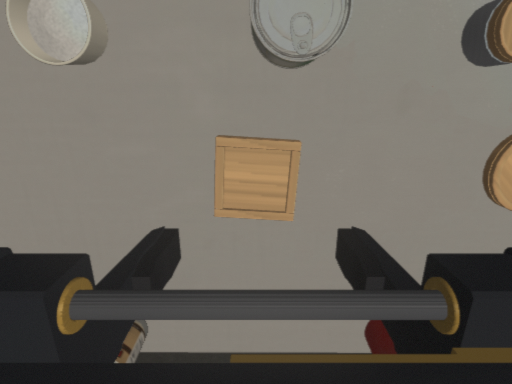

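```bash
python3 -m inch '35 0 12 0;80 0 28 0;125 0 44 0; 172 0 60 0; 220 0 77 0; 267 0 94 0; 314 0 110 0;356 0 125 0;386 0 135 0;400 0 140 0'; python3 -m inch '6 0 2.5 0;6 0 2.5 0;6 0 2.5 0;6 0 2.5 0;6 0 2.5 0;6 0 2.5 0;6 0 2.5 0'
python3 - <<'E'
from h import *
wl("round_large")
go(547.2,284.5,25)
E
```

```text
clock: 7.55
tool_pos: [0.5479, 0.2829, 0.1601]
eef_rot: [0.498, 0.502, -0.501, -0.499]
contact_force: [-0.2, -0.4, 0.3]
opening: 0.998
clock: 8.25
tool_pos: [0.5475, 0.284, 0.1597]
eef_rot: [-0.5, -0.5, 0.5, 0.5]
contact_force: [0.5, -0.0, -0.8]
opening: 1.001
round_large 0.61 centre [184. 256.] fit mm [547.  284.6   5.1] err 0.028 area 4512
 tip 0.82 [177.  258.1] [552.  284.5   0. ]
 cam-in-tool [  -0.2 -138.1   77.7] tcp [547.4 284.2 159.7]
pos [547.4 284.3 159.7] yaw 90.0 -> rows: [  0.2 134.7   0.2] spin 0.0  len 135
```

```bash
python3 -m inch '0 30 0 0;0 65 0 0;0 95 0 0;0 115 0 0;0 128 0 0;0 134 0 0;0 135 0 0;0 135 0 0;0 135 0 0;0 135 0 0' 1 25; python3 -m inch '0 0 0 0;0 0 0 0;0 0 0 0;0 0 0 0;0 0 0 0;0 0 0 0' -1 25;  python3 - <<'E'
from h import *
wl("round_large",pic="w4")
E
```

```text
clock: 9.4
tool_pos: [0.5479, 0.2846, 0.0256]
eef_rot: [0.5, 0.501, -0.5, -0.5]
contact_force: [0.8, -1.2, 0.0]
opening: 1.003
clock: 10.0
tool_pos: [0.5474, 0.2845, 0.0249]
eef_rot: [0.5, 0.5, -0.5, -0.5]
contact_force: [-0.7, 0.0, 2.2]
opening: 0.742
round_large 0.74 centre [250. 255.] fit mm [546.9 284.2  -0.9] err 0.298 area 14006
 tip 0.76 [230.3 257.5] [548.9 284.3   0. ]
 cam-in-tool [  -0.  -138.1   77.8] tcp [547.4 284.4  24.8]
```

View pics/w4.png

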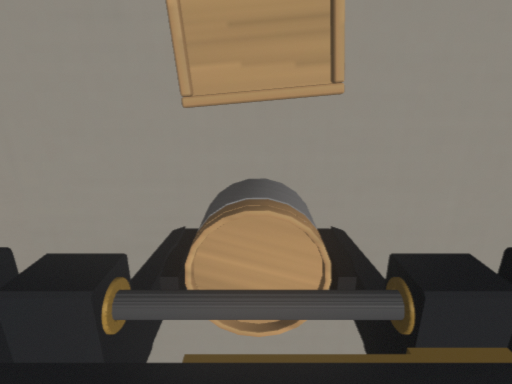

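```bash
python3 -m inch '0 -10 0 0;0 -30 0 0;0 -55 0 0;0 -75 0 0;0 -85 0 0;0 -90 0 0;0 -90 0 0' -1 25
python3 - <<'E'
from h import *
go(685,160.8,115)
E
```

```text
clock: 10.85
tool_pos: [0.5473, 0.2843, 0.1149]
eef_rot: [0.5, 0.5, -0.5, -0.5]
contact_force: [0.3, 0.5, -1.5]
opening: 0.744
pos [547.3 284.3 114.9] yaw 90.0 -> rows: [-1.236e+02 -1.000e-01 -1.376e+02] spin 0.0  len 185
```

```bash
python3 -m inch '-15 0 -17 0;-40 0 -44 0;-65 0 -72 0;-90 0 -100 0; -108 0 -120 0; -119 0 -132 0; -123 0 -137 0; -123.5 0 -137.7 0;-123.5 0 -137.7 0;-123.5 0 -137.7 0';python3 -m inch '0 0 0 0;0 0 0 0;0 0 0 0;0 0 0 0;0 0 0 0'
python3 - <<'E'
from h import *
go(685.2,160.8,35)
s=r.snapshot("wrist");cv2.imwrite("pics/w5.png",s["frame"][:,:,::-1])
E
```

```text
clock: 11.85
tool_pos: [0.6839, 0.1627, 0.1145]
eef_rot: [-0.499, -0.501, 0.501, 0.5]
contact_force: [0.2, -0.6, -0.9]
opening: 0.739
clock: 12.35
tool_pos: [0.6851, 0.1609, 0.1148]
eef_rot: [0.5, 0.5, -0.5, -0.5]
contact_force: [0.0, 0.4, -1.7]
opening: 0.74
pos [685.1 160.9 114.8] yaw 90.0 -> rows: [-0.1 79.8 -0.1] spin 0.0  len 80
```

View pics/w5.png

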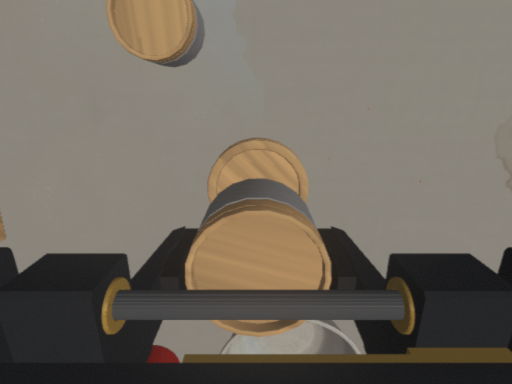

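```bash
python3 -m inch '0 15 0 0;0 35 0 0;0 52 0 0;0 62 0 0;0 68 0 0;0 72 0 0;0 75 0 0;0 77 0 0;0 79 0 0;0 79 0 0';python3 -m inch '0 1 0 0;0 1.5 0 0;0 1.5 0 0'
```

```text
clock: 13.4
tool_pos: [0.6852, 0.1609, 0.0358]
eef_rot: [0.5, 0.5, -0.5, -0.5]
contact_force: [0.5, -0.4, -1.3]
opening: 0.739
clock: 13.7
tool_pos: [0.6854, 0.161, 0.0349]
eef_rot: [0.5, 0.5, -0.5, -0.5]
contact_force: [-1.5, -0.2, 2.9]
opening: 0.737
```

```bash
python3 -m inch '0 0 0 0;0 0 0 0;0 0 0 0;0 0 0 0' 1; python3 -m inch '0 -10 0 0;0 -30 0 0;0 -60 0 0;0 -90 0 0;0 -110 0 0;0 -120 0 0;0 -125 0 0;0 -125 0 0;0 -125 0 0'
python3 - <<'E'
from h import *
wl("round_large",z0=.010,pic="w6");wl("round_large",z0=.010)
go(441.7,283.6,160,94.9)
E
```

```text
clock: 14.1
tool_pos: [0.6851, 0.161, 0.0341]
eef_rot: [0.5, 0.5, -0.5, -0.5]
contact_force: [1.1, 0.6, -0.6]
opening: 0.998
clock: 15.0
tool_pos: [0.6845, 0.1607, 0.1582]
eef_rot: [-0.5, -0.5, 0.501, 0.5]
contact_force: [-0.2, 0.9, -0.0]
opening: 0.996
round_large 0.96 centre [190. 259.] fit mm [684.9 160.9   4.7] err 0.041 area 4826
 tip 0.61 [179.4 254. ] [688.1 156.8  10. ]
 cam-in-tool [-1.000e-01 -1.383e+02  7.770e+01] tcp [684.3 160.7 158. ]
round_large 0.63 centre [189. 257.] fit mm [685.3 160.9   2.9] err 0.035 area 4867
 tip 0.58 [179.1 256.7] [687.7 159.7  10. ]
 cam-in-tool [-1.000e-01 -1.379e+02  7.790e+01] tcp [684.6 160.8 158.2]
pos [684.8 160.9 158.6] yaw 90.0 -> rows: [122.9  -1.2 243. ] spin -4.9  len 272
```

View pics/w6.png

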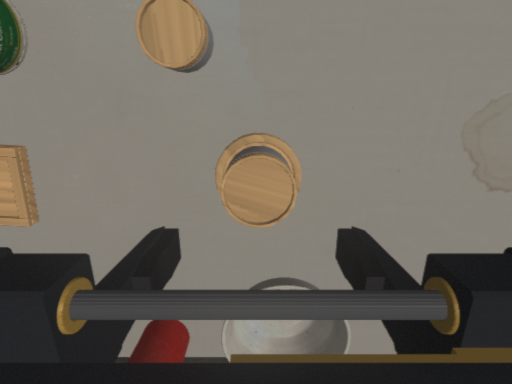

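```bash
python3 -m inch '-15 0 30 0;-35 0 65 0;-52 0 97 0;-62 0 117 0;-67 0 125 0;-68 0 127 0;-68 0 127 0;-68 0 127 0;-68 0 127 0'
python3 - <<'E'
from h import *
wl("round_medium",pic="w7");f=wl("round_medium")[0]
go(f[0]*1e3,f[1]*1e3,25)
E
```

```text
clock: 16.2
tool_pos: [0.5591, 0.0937, 0.1591]
eef_rot: [0.5, 0.501, -0.5, -0.5]
contact_force: [0.1, 0.6, -0.1]
opening: 1.0
round_medium 0.74 centre [179. 256.] fit mm [558.3  92.9   8.8] err 0.035 area 3038
 tip 0.74 [170.  256.8] [555.9  93.    0. ]
 cam-in-tool [ 1.000e-01 -1.381e+02  7.760e+01] tcp [558.9  93.5 159.1]
round_medium 0.59 centre [180. 259.] fit mm [558.6  92.8   2.8] err 0.032 area 3034
 tip 0.76 [172.1 260.5] [557.5  96.4   0. ]
 cam-in-tool [   0.  -138.1   77.7] tcp [558.4  93.2 159.1]
pos [558.2  93.  159.1] yaw 90.0 -> rows: [ -0.2 134.1  -0.4] spin 0.0  len 134
```

View pics/w7.png

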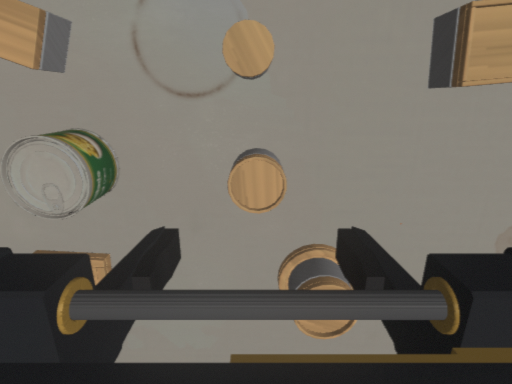

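```bash
python3 -m inch '0 30 0 0;0 65 0 0;0 95 0 0;0 115 0 0;0 128 0 0;0 133 0 0;0 134 0 0;0 134 0 0;0 134 0 0;0 134 0 0' 1 25; python3 -m inch '0 0 0 0;0 0 0 0;0 0 0 0;0 0 0 0;0 0 0 0;0 0 0 0;0 0 0 0' -1 25;python3 -m inch '0 -10 0 0;0 -30 0 0;0 -60 0 0;0 -90 0 0;0 -110 0 0;0 -123 0 0;0 -126 0 0;0 -126 0 0' -1 25;  python3 - <<'E'
from h import *
go(685.2,160.9,151)
E
```

```text
clock: 17.5
tool_pos: [0.5587, 0.0929, 0.026]
eef_rot: [0.5, 0.501, -0.5, -0.5]
contact_force: [-0.6, 0.2, 0.5]
opening: 0.997
clock: 18.2
tool_pos: [0.5581, 0.0929, 0.0252]
eef_rot: [0.5, 0.5, -0.5, -0.5]
contact_force: [0.2, -0.3, 0.3]
opening: 0.604
clock: 19.0
tool_pos: [0.558, 0.0927, 0.1512]
eef_rot: [-0.5, -0.5, 0.5, 0.5]
contact_force: [-0.0, 0.1, -2.7]
opening: 0.603
pos [558.   92.7 151.2] yaw 90.0 -> rows: [ 6.820e+01  1.000e-01 -1.273e+02] spin 0.0  len 144
```

```bash
python3 -m inch '8 0 -15 0;21 0 -40 0;37 0 -70 0;52 0 -97 0;61 0 -115 0;66 0 -123 0;68 0 -126 0;68.2 0 -127 0;68.2 0 -127 0;68.2 0 -127 0';python3 -m inch '0 0 0 0;0 0 0 0;0 0 0 0;0 0 0 0;0 0 0 0'
python3 - <<'E'
from h import *
go(684.9,160.9,81)
s=r.snapshot("wrist");cv2.imwrite("pics/w8.png",s["frame"][:,:,::-1])
E
```

```text
clock: 20.0
tool_pos: [0.6845, 0.1605, 0.151]
eef_rot: [-0.5, -0.5, 0.501, 0.5]
contact_force: [-0.1, 0.1, -1.8]
opening: 0.604
clock: 20.5
tool_pos: [0.6851, 0.1611, 0.1513]
eef_rot: [0.5, 0.5, -0.5, -0.5]
contact_force: [0.2, -0.4, -2.2]
opening: 0.604
pos [685.1 161.1 151.3] yaw 90.0 -> rows: [-0.2 70.3  0.2] spin 0.0  len 70
```

View pics/w8.png

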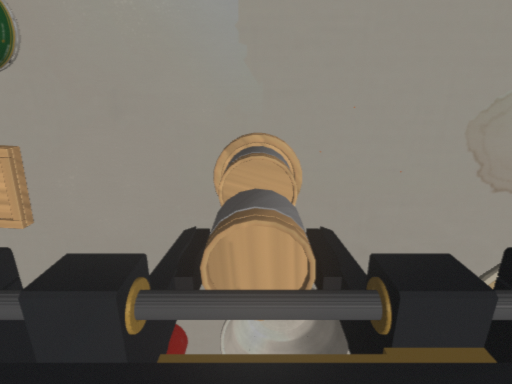

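```bash
python3 -m inch '0 10 0 0;0 26 0 0;0 40 0 0;0 50 0 0;0 57 0 0;0 61 0 0;0 64 0 0;0 66.5 0 0;0 69 0 0;0 69 0 0';python3 -m inch '0 1 0 0;0 1.8 0 0;0 1.8 0 0'
```

```text
clock: 21.55
tool_pos: [0.6851, 0.1611, 0.0822]
eef_rot: [0.5, 0.5, -0.5, -0.5]
contact_force: [-0.3, 0.4, -1.2]
opening: 0.602
clock: 21.85
tool_pos: [0.6854, 0.1612, 0.0813]
eef_rot: [0.5, 0.5, -0.5, -0.5]
contact_force: [-1.4, 0.0, 3.5]
opening: 0.601
```

```bash
python3 -m inch '0 0 0 0;0 0 0 0;0 0 0 0;0 0 0 0' 1; python3 -m inch '0 -10 0 0;0 -30 0 0;0 -55 0 0;0 -75 0 0;0 -85 0 0;0 -90 0 0;0 -90 0 0;0 -90 0 0;0 -90 0 0'
python3 - <<'E'
from h import *
wl("round_medium",z0=.056,pic="w9");wl("round_medium",z0=.056)
go(445,87,160)
E
```

```text
clock: 22.25
tool_pos: [0.6851, 0.1612, 0.0803]
eef_rot: [0.5, 0.5, -0.5, -0.5]
contact_force: [0.3, -0.4, -0.0]
opening: 0.945
clock: 23.15
tool_pos: [0.6844, 0.1609, 0.1692]
eef_rot: [-0.499, -0.5, 0.501, 0.5]
contact_force: [-0.8, 0.1, -0.2]
opening: 1.001
round_medium 0.64 centre [199. 258.] fit mm [685.6 161.1   2.4] err 0.034 area 4378
 tip 0.93 [184.3 261.7] [682.8 164.5  56. ]
 cam-in-tool [  -0.  -138.    77.9] tcp [684.6 160.9 169.3]
round_medium 0.82 centre [197. 260.] fit mm [685.1 161.2   1.2] err 0.046 area 4311
 tip 0.75 [186.2 257.6] [685.1 161.   56. ]
 cam-in-tool [-1.000e-01 -1.379e+02  7.780e+01] tcp [684.9 161.1 169.8]
pos [685.  161.1 170.1] yaw 90.0 -> rows: [-74.   10.2 240. ] spin 0.0  len 251
```

View pics/w9.png

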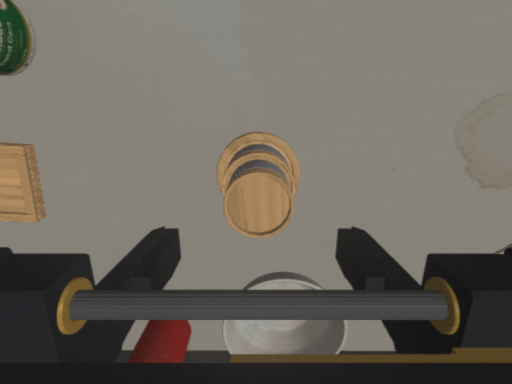

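```bash
python3 -m inch '-10 0 33 0;-25 0 80 0;-40 5 128 0;-53 8 173 0;-63 10 207 0;-70 10 227 0;-73 10 237 0;-74 10 240 0;-74 10 240 0;-74 10 240 0'; python3 -m inch '0 0 0 0;0 0 0 0;0 0 0 0;0 0 0 0'
python3 - <<'E'
from h import *
wl("round_small",pic="w10");f=wl("round_small")[0]
go(f[0]*1e3,f[1]*1e3,23)
E
```

```text
clock: 24.45
tool_pos: [0.4468, 0.0877, 0.1604]
eef_rot: [0.5, 0.501, -0.499, -0.5]
contact_force: [-0.2, 0.2, -0.2]
opening: 1.002
clock: 24.85
tool_pos: [0.4453, 0.087, 0.1604]
eef_rot: [0.5, 0.5, -0.5, -0.5]
contact_force: [-0.4, 0.0, 0.9]
opening: 1.0
round_small 0.75 centre [181. 256.] fit mm [445.5  85.5   5.6] err 0.054 area 1841
 cam-in-tool [  -0.  -138.    77.7] tcp [445.2  87.  160.4]
round_small 0.57 centre [182. 257.] fit mm [445.2  85.7   1.9] err 0.046 area 1843
 tip 0.97 [174.8 256.1] [447.5  85.4   0. ]
 cam-in-tool [  -0.  -138.1   77.8] tcp [445.2  87.  160.4]
pos [445.2  87.  160.4] yaw 90.0 -> rows: [ -1.3 137.4  -0. ] spin 0.0  len 137
```

View pics/w10.png

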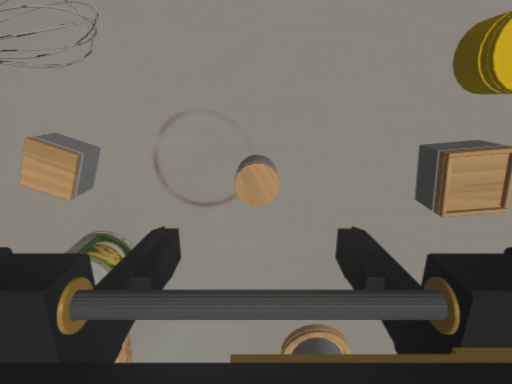

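```bash
python3 -m inch '-0.5 30 0 0;-1.3 65 0 0;-1.3 95 0 0;-1.3 117 0 0;-1.3 130 0 0;-1.3 136 0 0;-1.3 137.4 0 0;-1.3 137.4 0 0;-1.3 137.4 0 0;-1.3 137.4 0 0' 1 20; python3 -m inch '0 0 0 0;0 0 0 0;0 0 0 0;0 0 0 0;0 0 0 0;0 0 0 0;0 0 0 0;0 0 0 0' -1 20;python3 -m inch '0 -10 0 0;0 -35 0 0;0 -75 0 0;0 -115 0 0;0 -145 0 0;0 -160 0 0;0 -165 0 0;0 -165 0 0' -1 20;  python3 - <<'E'
from h import *
go(685.2,161.1,188)
E
```

```text
clock: 26.15
tool_pos: [0.4453, 0.0858, 0.023]
eef_rot: [0.5, 0.5, -0.5, -0.5]
contact_force: [-0.2, 0.3, 0.2]
opening: 1.002
clock: 26.95
tool_pos: [0.4452, 0.0857, 0.023]
eef_rot: [0.5, 0.5, -0.5, -0.5]
contact_force: [0.0, -0.4, 0.8]
opening: 0.466
clock: 27.75
tool_pos: [0.4452, 0.0853, 0.1881]
eef_rot: [0.5, 0.5, -0.5, -0.5]
contact_force: [0.4, -0.6, -1.8]
opening: 0.466
pos [445.2  85.3 188.1] yaw 90.0 -> rows: [ 7.58e+01  2.00e-01 -2.40e+02] spin 0.0  len 252
```

```bash
python3 -m inch '7 0 -22 0;18 0 -58 0;31 0 -100 0;45 0 -142 0;58 0 -182 0;67 0 -211 0;72 0 -228 0;75 0 -237 0;75.7 0 -240 0;75.7 0 -240 0';python3 -m inch '0 0 0 0;0 0 0 0;0 0 0 0;0 0 0 0;0 0 0 0;0 0 0 0'
python3 - <<'E'
from h import *
go(685.2,161.1,121)
s=r.snapshot("wrist");cv2.imwrite("pics/w11.png",s["frame"][:,:,::-1])
E
```

```text
clock: 28.75
tool_pos: [0.6843, 0.1615, 0.1861]
eef_rot: [-0.499, -0.499, 0.501, 0.5]
contact_force: [-0.1, -0.2, -1.1]
opening: 0.474
clock: 29.35
tool_pos: [0.6851, 0.1615, 0.1881]
eef_rot: [0.5, 0.5, -0.5, -0.5]
contact_force: [-0.7, 0.4, -0.7]
opening: 0.472
pos [685.1 161.5 188.1] yaw 90.0 -> rows: [-0.4 67.1 -0.1] spin 0.0  len 67
```

View pics/w11.png

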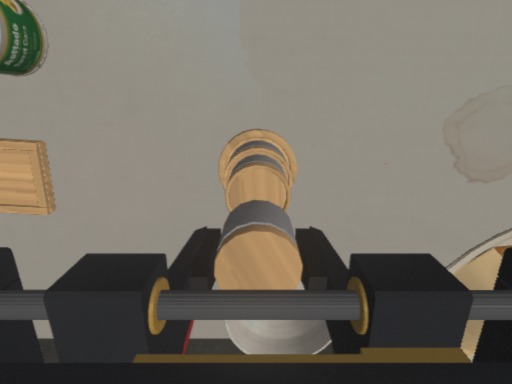

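```bash
python3 -m inch '-0.3 10 0 0;-0.3 25 0 0;-0.3 38 0 0;-0.3 47 0 0;-0.3 53 0 0;-0.3 57 0 0;-0.3 60 0 0;-0.3 63 0 0;-0.3 66 0 0;-0.3 66 0 0';python3 -m inch '0 1 0 0;0 1.5 0 0;0 1.5 0 0'
```

```text
clock: 30.4
tool_pos: [0.685, 0.1612, 0.1218]
eef_rot: [-0.5, -0.5, 0.5, 0.5]
contact_force: [0.3, 0.0, -1.3]
opening: 0.467
clock: 30.7
tool_pos: [0.6853, 0.1613, 0.1212]
eef_rot: [0.5, 0.5, -0.5, -0.5]
contact_force: [-1.0, -1.0, 1.5]
opening: 0.473
```

```bash
python3 -m inch '0 0 0 0;0 0 0 0;0 0 0 0;0 0 0 0;0 0 0 0' 1; python3 -m inch '0 -10 0 0;0 -30 0 0;0 -55 0 0;0 -75 0 0;0 -85 0 0;0 -90 0 0;0 -90 0 0;0 -90 0 0;0 -90 0 0'
python3 - <<'E'
from h import *
wl("round_small",z0=.098,pic="w12");wl("round_small",z0=.098)
go(441.7,283.6,160,94.9)
E
```

```text
clock: 31.2
tool_pos: [0.6851, 0.1613, 0.1205]
eef_rot: [0.5, 0.5, -0.5, -0.5]
contact_force: [-0.1, 0.2, 0.5]
opening: 0.894
clock: 32.1
tool_pos: [0.6846, 0.1609, 0.2093]
eef_rot: [-0.5, -0.5, 0.501, 0.5]
contact_force: [0.3, 0.8, -0.2]
opening: 1.0
round_small 0.79 centre [198. 258.] fit mm [686.3 161.2   7.1] err 0.082 area 2635
 tip 0.75 [191.1 259.6] [688.8 162.6  98. ]
 cam-in-tool [-1.00e-01 -1.38e+02  7.78e+01] tcp [684.7 161.  209.5]
round_small 0.82 centre [200. 257.] fit mm [685.6 161.2   9.4] err 0.05 area 2710
 tip 0.72 [188.6 257. ] [686.9 160.5  98. ]
 cam-in-tool [-1.000e-01 -1.379e+02  7.780e+01] tcp [684.9 161.2 210. ]
pos [685.  161.2 210.3] yaw 90.0 -> rows: [122.5  50.3 243.2] spin -4.9  len 277
```

View pics/w12.png

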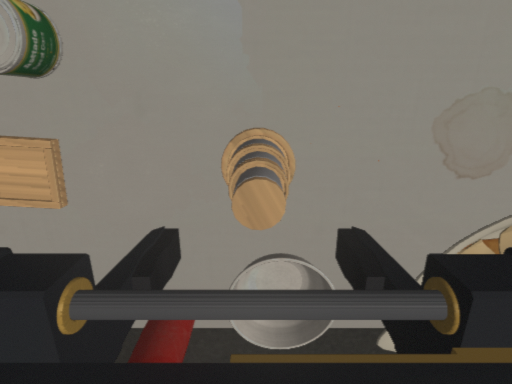

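```bash
python3 -m inch '15 0 30 0;37 0 75 -1;60 10 120 -2;83 25 165 -3;102 40 203 -4;114 48 227 -4.9;120 50 238 -4.9;122.5 50 243 -4.9;122.5 50 243 -4.9;122.5 50 243 -4.9'; python3 -m inch '0 0 0 0;0 0 0 0;0 0 0 0;0 0 0 0;0 0 0 0'
python3 - <<'E'
from h import *
wl("square_large",pic="w13");f=wl("square_large")[0]
go(f[0]*1e3,f[1]*1e3,25,90+np.degrees(f[2]))
E
```

```text
clock: 33.4
tool_pos: [0.4432, 0.2832, 0.1607]
eef_rot: [0.479, 0.521, -0.52, -0.478]
contact_force: [0.5, -0.1, 0.2]
opening: 0.999
clock: 33.9
tool_pos: [0.4421, 0.2835, 0.1605]
eef_rot: [0.478, 0.521, -0.521, -0.478]
contact_force: [-0.5, 0.0, -0.4]
opening: 1.002
square_large 0.77 centre [178. 260.] fit mm [441.3 283.3   5.2] err 0.033 area 4836
 tip 0.9 [168.6 260.3] [437.4 285.9   0. ]
 cam-in-tool [-1.000e-01 -1.381e+02  7.780e+01] tcp [442.1 283.5 160.5]
square_large 0.61 centre [177. 258.] fit mm [441.8 283.4   4.3] err 0.03 area 4819
 tip 0.62 [169.3 262.5] [437.9 288.3   0. ]
 cam-in-tool [-1.000e-01 -1.381e+02  7.780e+01] tcp [442.  283.6 160.5]
pos [442.  283.6 160.5] yaw 94.9 -> rows: [ -0.2 135.5   0.2] spin 0.6  len 136
```

View pics/w13.png

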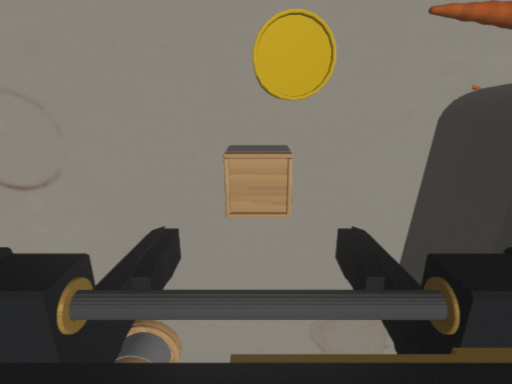

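```bash
python3 -m inch '0 30 0 0;0 65 0 0;0 95 0 0;0 115 0 0;0 128 0 0;0 134 0.3 0;0 135.5 0.3 0;0 135.5 0.3 0;0 135.5 0.3 0;0 135.5 0.3 0' 1 25; python3 -m inch '0 0 0 0;0 0 0 0;0 0 0 0;0 0 0 0;0 0 0 0;0 0 0 0;0 0 0 0' -1 25;python3 -m inch '0 -10 0 0;0 -35 0 0;0 -70 0 0;0 -100 0 0;0 -118 0 0;0 -125 0 0;0 -125 0 0;0 -125 0 0' -1 25;  python3 - <<'E'
from h import *
go(694.1,-122,150,86.8)
E
```

```text
clock: 35.2
tool_pos: [0.4422, 0.2838, 0.0258]
eef_rot: [0.478, 0.521, -0.52, -0.478]
contact_force: [0.2, 0.7, -0.6]
opening: 0.999
clock: 35.9
tool_pos: [0.4418, 0.2836, 0.0251]
eef_rot: [0.478, 0.521, -0.521, -0.478]
contact_force: [-0.1, 0.3, 0.9]
opening: 0.678
clock: 36.7
tool_pos: [0.4413, 0.2828, 0.1492]
eef_rot: [-0.478, -0.52, 0.522, 0.478]
contact_force: [-0.2, 0.1, -3.9]
opening: 0.677
pos [441.3 282.8 149.2] yaw 94.9 -> rows: [-425.1   -0.5 -217. ] spin 8.1  len 477
```

```bash
python3 -m inch '-15 0 -8 0;-42 0 -22 1;-80 0 -41 2;-123 0 -63 3;-166 0 -85 4;-209 0 -107 5;-252 0 -129 6;-295 0 -151 7;-335 0 -171 8;-368 0 -188 8';python3 -m inch '-26 0 -13 0;-43 0 -22 0;-52 0 -27 0;-56 0 -28.7 0;-57 0 -29 0.1;-57 0 -29 0.1;-57 0 -29 0.1;-57 0 -29 0.1;-57 0 -29 0.1;-57 0 -29 0.1'; python3 -m inch '-57 0 -29 0;-57 0 -29 0' >/dev/null & sleep 0; wait
python3 - <<'E'
from h import *
go(694.1,-122,35,86.8)
s=r.snapshot("wrist");cv2.imwrite("pics/w14.png",s["frame"][:,:,::-1])
E
```

```text
clock: 37.7
tool_pos: [0.6606, -0.0706, 0.1477]
eef_rot: [-0.513, -0.485, 0.487, 0.514]
contact_force: [0.5, 0.8, -3.7]
opening: 0.678
clock: 38.7
tool_pos: [0.6866, -0.1251, 0.1501]
eef_rot: [0.514, 0.486, -0.486, -0.514]
contact_force: [0.2, -0.1, -3.9]
opening: 0.675
pos [ 713.3 -190.2  149.8] yaw 86.6 -> rows: [ 67.5 114.4  23.5] spin -0.2  len 135
```

View pics/w14.png

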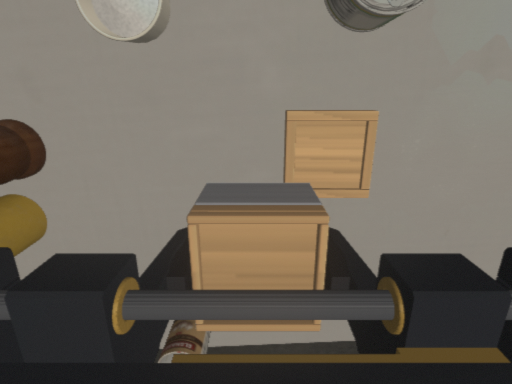

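The extra call I tacked on repeated the shift and overshot in free air; the picture shows nothing was touched. Moving back.

```bash
python3 -m inch '10 0 4 0;27 0 9 0;45 0 16 0;58 0 20 0;65 0 22.5 0;67.5 0 23.5 -0.2;67.5 0 23.5 -0.2;67.5 0 23.5 -0.2;67.5 0 23.5 -0.2;67.5 0 23.5 -0.2'; python3 -m inch '0 0 0 0;0 0 0 0;0 0 0 0;0 0 0 0'
python3 - <<'E'
from h import *
go(694.1,-122,35,86.8)
s=r.snapshot("wrist");cv2.imwrite("pics/w15.png",s["frame"][:,:,::-1])
E
```

```text
clock: 39.95
tool_pos: [0.6927, -0.116, 0.1499]
eef_rot: [0.513, 0.487, -0.487, -0.513]
contact_force: [0.3, -0.2, -3.4]
opening: 0.681
clock: 40.35
tool_pos: [0.6927, -0.1152, 0.15]
eef_rot: [-0.513, -0.487, 0.487, 0.513]
contact_force: [0.1, 0.2, -3.4]
opening: 0.677
pos [ 692.7 -115.2  150. ] yaw 87.0 -> rows: [ -6.8 115.   -1.7] spin 0.2  len 115
```

View pics/w15.png

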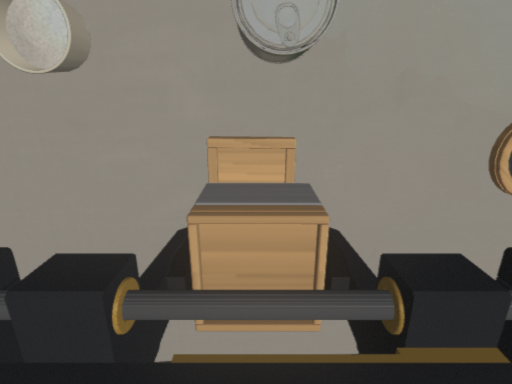

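```bash
python3 -m inch '-3 5 -1 0;-6 15 -1.5 0.2;-6.8 30 -1.7 0.2;-6.8 45 -1.7 0.2;-6.8 56 -1.7 0.2;-6.8 60 -1.7 0.2;-6.8 60 -1.7 0.2;-6.8 60 -1.7 0.2;-6.8 60 -1.7 0.2;-6.8 60 -1.7 0.2'
python3 - <<'E'
from h import *
s=r.snapshot("wrist");cv2.imwrite("pics/w16.png",s["frame"][:,:,::-1])
go(694.1,-122,35,86.8)
E
```

```text
clock: 41.4
tool_pos: [0.6945, -0.122, 0.0908]
eef_rot: [0.514, 0.486, -0.486, -0.513]
contact_force: [0.4, -0.5, -4.0]
opening: 0.678
pos [ 694.3 -122.    90.6] yaw 86.8 -> rows: [-0.  55.6  0.3] spin 0.0  len 56
```

View pics/w16.png

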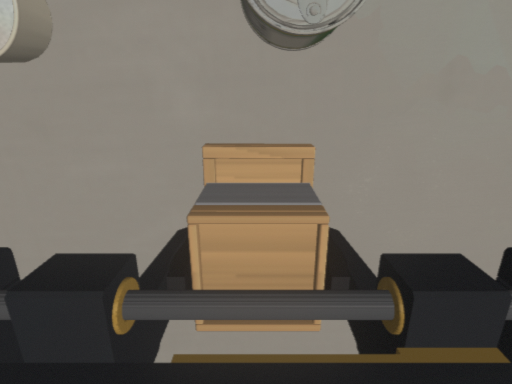

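```bash
python3 -m inch '0 8 0.3 0;0 20 0.3 0;0 31 0.3 0;0 39 0.3 0;0 44 0.3 0;0 48 0.3 0;0 51 0.3 0;0 53 0.3 0;0 54.5 0.3 0;0 54.5 0.3 0';python3 -m inch '0 1 0 0;0 1.5 0 0;0 1.5 0 0'
```

```text
clock: 42.45
tool_pos: [0.6938, -0.1221, 0.0355]
eef_rot: [0.514, 0.486, -0.486, -0.514]
contact_force: [0.7, 0.6, -3.2]
opening: 0.68
clock: 42.75
tool_pos: [0.694, -0.122, 0.0351]
eef_rot: [0.514, 0.486, -0.486, -0.513]
contact_force: [-3.0, -0.3, 5.3]
opening: 0.679
```

```bash
python3 -m inch '0 0 0 0;0 0 0 0;0 0 0 0;0 0 0 0' 1; python3 -m inch '0 -10 0 0;0 -30 0 0;0 -60 0 0;0 -90 0 0;0 -110 0 0;0 -120 0 0;0 -125 0 0;0 -125 0 0;0 -125 0 0;0 -125 0 0'
python3 - <<'E'
from h import *
wl("square_large",z0=.010,pic="w17");wl("square_large",z0=.010)
go(431,-104,160,70)
E
```

```text
clock: 43.15
tool_pos: [0.6938, -0.122, 0.0338]
eef_rot: [-0.514, -0.486, 0.486, 0.514]
contact_force: [-0.3, 0.6, -0.3]
opening: 0.994
clock: 44.15
tool_pos: [0.693, -0.1221, 0.1577]
eef_rot: [-0.513, -0.486, 0.487, 0.514]
contact_force: [0.5, -0.2, -0.2]
opening: 1.002
square_large 0.62 centre [183. 259.] fit mm [ 693.9 -122.2   -2.9] err 0.04 area 5268
 tip 0.8 [172.4 258.2] [ 689.1 -121.2   10. ]
 cam-in-tool [  -0.  -138.    77.8] tcp [ 693.1 -122.1  157.8]
square_large 0.93 centre [184. 258.] fit mm [ 694.1 -122.    -3.6] err 0.02 area 5448
 tip 0.9 [173.1 260.3] [ 690.5 -119.    10. ]
 cam-in-tool [  -0.  -137.9   77.9] tcp [ 693.5 -122.   158.4]
pos [ 693.6 -122.   158.7] yaw 86.8 -> rows: [  3.5  -1.2 263.2] spin 16.8  len 263
```

View pics/w17.png

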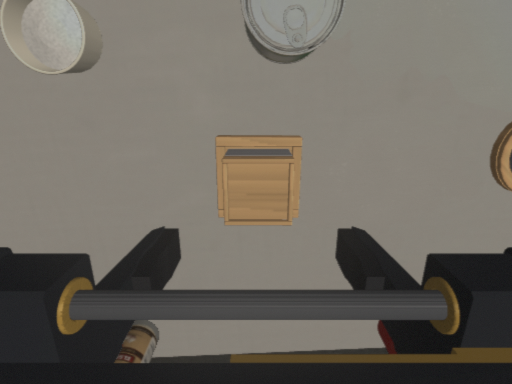

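```bash
python3 -m inch '0 0 30 2;1 0 75 4;2 0 122 7;2 0 170 10;3 0 210 13;3.5 0 240 15;3.5 0 255 16.8;3.5 0 262 16.8;3.5 0 263 16.8;3.5 0 263 16.8'; python3 -m inch '0 0 0 0;0 0 0 0;0 0 0 0;0 0 0 0;0 0 0 0'
python3 - <<'E'
from h import *
wl("square_small",pic="w18");f=wl("square_small")[0]
go(f[0]*1e3,f[1]*1e3,23,90+np.degrees(f[2]))
E
```

```text
clock: 45.45
tool_pos: [0.4326, -0.1039, 0.1591]
eef_rot: [0.579, 0.406, -0.405, -0.579]
contact_force: [0.1, 0.2, 0.3]
opening: 1.001
clock: 45.95
tool_pos: [0.4314, -0.104, 0.159]
eef_rot: [-0.579, -0.406, 0.406, 0.579]
contact_force: [0.4, -1.2, 0.0]
opening: 1.0
square_small 0.57 centre [177. 258.] fit mm [ 431.6 -103.3  -19.8] err 0.022 area 2865
 tip 0.78 [169.4 257.2] [ 427.5 -102.6    0. ]
 cam-in-tool [   0.3 -138.1   77.8] tcp [ 431.4 -104.   159. ]
square_small 0.84 centre [177. 258.] fit mm [ 431.2 -103.4  -20.7] err 0.062 area 2703
 tip 0.98 [170.2 257.4] [ 428.3 -102.7    0. ]
 cam-in-tool [   0.2 -138.1   77.8] tcp [ 431.4 -104.   159. ]
pos [ 431.3 -104.   159. ] yaw 70.0 -> rows: [  0.6 136.    0.4] spin 0.7  len 136
```

View pics/w18.png

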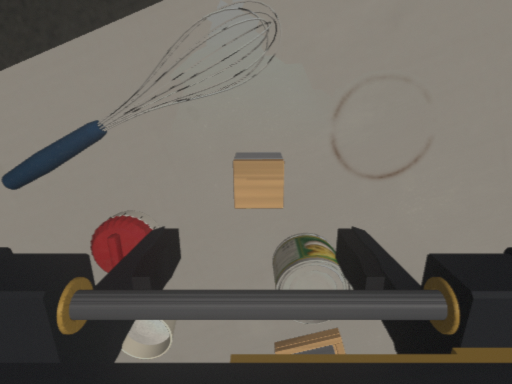

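```bash
python3 -m inch '0.5 30 0 0.3;0.5 65 0 0.3;0.5 95 0 0.3;0.5 115 0 0.3;0.5 128 0 0.3;0.5 134 0 0.3;0.5 136 0 0.3;0.5 136 0 0.3;0.5 136 0 0.3;0.5 136 0 0.3' 1 25; python3 -m inch '0 0 0 0;0 0 0 0;0 0 0 0;0 0 0 0;0 0 0 0;0 0 0 0;0 0 0 0;0 0 0 0' -1 25;python3 -m inch '0 -10 0 0;0 -35 0 0;0 -70 0 0;0 -100 0 0;0 -118 0 0;0 -127 0 0;0 -127 0 0;0 -127 0 0;0 -127 0 0' -1 25;  python3 - <<'E'
from h import *
go(694,-122,150,86.8)
E
```

```text
clock: 47.25
tool_pos: [0.4317, -0.1037, 0.0233]
eef_rot: [0.58, 0.404, -0.404, -0.58]
contact_force: [-0.4, -1.0, 0.5]
opening: 0.996
clock: 48.05
tool_pos: [0.4315, -0.1035, 0.023]
eef_rot: [-0.58, -0.404, 0.404, 0.58]
contact_force: [0.1, 0.1, 2.2]
opening: 0.522
clock: 48.95
tool_pos: [0.4308, -0.1035, 0.1488]
eef_rot: [-0.58, -0.404, 0.405, 0.581]
contact_force: [-0.2, 0.0, -2.0]
opening: 0.52
pos [ 430.8 -103.5  148.8] yaw 69.8 -> rows: [  73.7   -1.9 -253.4] spin -17.0  len 264
```

```bash
python3 -m inch '6 0 -20 -1;16 0 -55 -3;28 0 -97 -6;41 0 -140 -9;53 0 -182 -12;63 0 -215 -15;69 0 -238 -17;73 0 -250 -17;73.7 0 -253 -17;73.7 0 -253 -17'; python3 -m inch '0 0 0 0;0 0 0 0;0 0 0 0;0 0 0 0;0 0 0 0;0 0 0 0'
python3 - <<'E'
from h import *
s=r.snapshot("wrist");cv2.imwrite("pics/w19.png",s["frame"][:,:,::-1])
go(694,-122,79,86.8)
E
```

```text
clock: 49.95
tool_pos: [0.6936, -0.1215, 0.1483]
eef_rot: [-0.513, -0.485, 0.487, 0.514]
contact_force: [0.6, -0.7, -1.1]
opening: 0.523
clock: 50.55
tool_pos: [0.6943, -0.1221, 0.1501]
eef_rot: [0.514, 0.486, -0.486, -0.514]
contact_force: [0.2, 0.4, -1.2]
opening: 0.516
pos [ 694.3 -122.1  150.1] yaw 86.7 -> rows: [ 0.1 71.1  0.4] spin -0.1  len 71
```

View pics/w19.png

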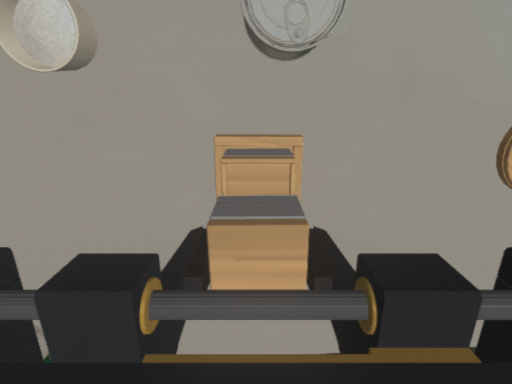

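```bash
python3 -m inch '0 10 0.3 0;0 26 0.3 0;0 40 0.3 0;0 50 0.3 0;0 57 0.3 0;0 61 0.3 0;0 64 0.3 0;0 67 0.3 0;0 70 0.3 0;0 70 0.3 0';python3 -m inch '0 1 0 0;0 1.5 0 0;0 1.5 0 0'
```

```text
clock: 51.6
tool_pos: [0.6939, -0.1221, 0.0798]
eef_rot: [-0.514, -0.485, 0.486, 0.514]
contact_force: [0.2, 0.8, -0.7]
opening: 0.517
clock: 51.9
tool_pos: [0.6944, -0.122, 0.0792]
eef_rot: [0.514, 0.486, -0.485, -0.514]
contact_force: [-0.9, -0.8, 2.7]
opening: 0.519
```

```bash
python3 -m inch '0 0 0 0;0 0 0 0;0 0 0 0;0 0 0 0;0 0 0 0' 1; python3 -m inch '0 -10 0 0;0 -30 0 0;0 -60 0 0;0 -90 0 0;0 -110 0 0;0 -118 0 0;0 -120 0 0;0 -120 0 0;0 -120 0 0;0 -120 0 0'
python3 - <<'E'
from h import *
wl("square_small",z0=.056,pic="w20");wl("square_small",z0=.056)
go(450,20,250,86.8)
E
```

```text
clock: 52.4
tool_pos: [0.694, -0.122, 0.0784]
eef_rot: [-0.514, -0.486, 0.486, 0.514]
contact_force: [-0.8, 0.1, 0.4]
opening: 0.948
clock: 53.4
tool_pos: [0.6934, -0.1221, 0.1972]
eef_rot: [-0.513, -0.485, 0.486, 0.515]
contact_force: [-0.2, -0.0, -0.4]
opening: 1.001
square_small 0.76 centre [186. 256.] fit mm [ 694.4 -122.1   -2.7] err 0.044 area 3154
 tip 0.88 [176.  256.8] [ 691.5 -122.8   56. ]
 cam-in-tool [  -0.  -137.9   77.9] tcp [ 693.5 -122.1  197.4]
square_small 0.58 centre [184. 257.] fit mm [ 693.4 -122.    -1.9] err 0.032 area 3206
 tip 0.72 [177. 258.] [ 693.2 -121.5   56. ]
 cam-in-tool [   0.  -137.9   77.8] tcp [ 693.9 -122.   198. ]
pos [ 694.  -122.   198.2] yaw 86.7 -> rows: [127.9 -51.7 251.7] spin -0.1  len 287
```

View pics/w20.png

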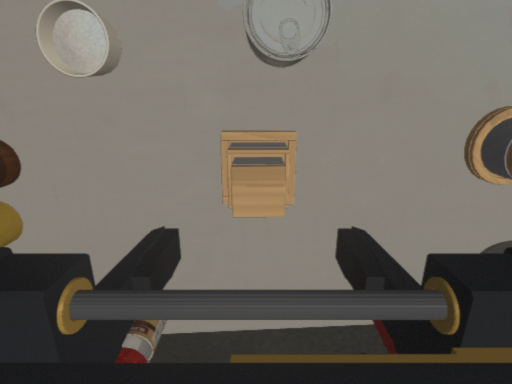

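```bash
python3 -m inch '0 -20 20 0;0 -40 60 0;0 -50 105 0;0 -52 150 0;0 -52 190 0;0 -52 220 0;0 -52 240 0;0 -52 250 0;0 -52 250 0;0 -52 250 0'
python3 - <<'E'
from h import *
for cam in ["top","scene"]:
    s=r.snapshot(cam); f=s["frame"][:,:,::-1]
    cv2.imwrite(f"pics/{cam}_end.png",f)
    if cam=="scene": cv2.imwrite("pics/scene_endz.png",cv2.resize(f[90:240,190:390],(800,600),interpolation=cv2.INTER_CUBIC))
    for n,z in dict(round_large=.01,round_medium=.056,round_small=.098,square_large=.01,square_small=.056,tin=0,timer=0,ramekin=0).items():
        for d in r.trace(cam,n)[:2]:
            g=fit(s,n,d["region"],z); print(cam,n,round(d["p"],2),np.round([g[0]*1e3,g[1]*1e3],1),round(g[3],3))
E
```

```text
clock: 54.7
tool_pos: [0.4458, -0.1078, 0.2507]
eef_rot: [0.514, 0.486, -0.485, -0.514]
contact_force: [-0.6, -0.6, -0.5]
opening: 0.999
top round_large 0.75 [ 702.7 -126.3] 0.478
top round_large 0.69 [328.6 298.2] 0.101
top round_medium 0.56 [681.3 161.6] 1.436
top round_small 0.77 [681.3 161.7] 0.154
top square_large 0.68 [ 685.5 -120.7] 1.885
top square_small 0.78 [ 690.1 -121.8] 0.053
top tin 0.79 [546.1 -88.2] 0.663
scene round_large 0.58 [685.2 158.9] 0.772
scene round_medium 0.49 [670.5 152.3] 1.183
scene round_small 0.45 [685.9 161.4] 0.354
scene square_large 0.86 [ 695.4 -124.7] 0.885
scene square_small 0.71 [ 692.8 -129.2] 0.409
scene square_small 0.23 [ 615.2 -161.2] 1.291
scene tin 0.88 [550.5 -89.7] 0.043
scene timer 0.9 [ 455.1 -259.8] 0.329
scene ramekin 0.59 [ 556.7 -288.9] 0.092
```

View pics/scene_endz.png

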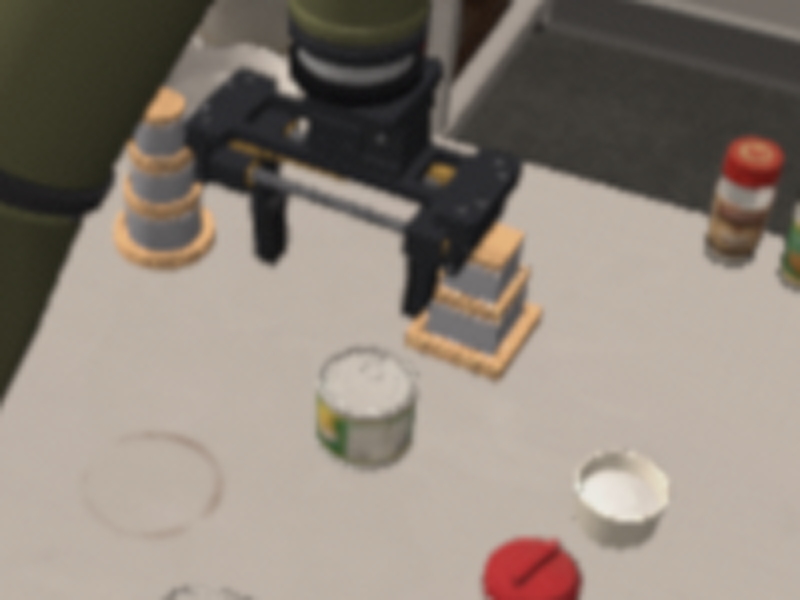

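View pics/top_end.png

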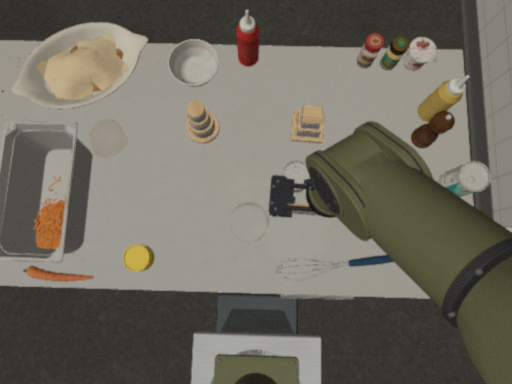

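The pictures show both stacks upright and seated: round at about pixel (202, 122) and square at about (308, 123) in the top view. The tin, timer and ramekin are where they started, and the arm is clear.

```bash
python3 -m inch '0 0 0 0;0 0 0 0;0 0 0 0;0 0 0 0;0 0 0 0'; python3 -c "
from plant import r
print(r.get_state()['qd'].round(3)); print(r.finish_job())"
```

```text
clock: 56.1
tool_pos: [0.4445, -0.1078, 0.2505]
eef_rot: [-0.514, -0.486, 0.486, 0.514]
contact_force: [-0.3, 0.2, 0.9]
opening: 1.004
[-0.001 -0.001 -0.    -0.001 -0.    -0.001  0.001]
the job is handed in; nothing more can be done
None
```

Both stacks are built and I handed the job in at about 56 s; `finish_job` reports no verdict. The round set is large, medium, small on the round base. The square set is large, small on the square base. The yellow look-alike was left alone.

**Alignment:** wrist-camera fits after each placing put every canister within about 1 mm of the axis below it. Each went down to the expected height and met only a light upward force of about 2–5 N.

**Bystanders:** scene-camera fits at the end put the tin, timer and ramekin within about 3 mm of where they started. Nothing shows any sign of having been touched.

**What went wrong or disagreed:**
- While carrying the large square canister I sent one move too many. It overshot about 70 mm in free air, touched nothing, and I moved it back before placing.
- At the end, several top and scene camera fits of the stacked canisters were poor, because the pieces hide each other and the gripper blocks part of the view. The top view missed the timer and ramekin, which the arm was covering. I relied on the wrist fits and on looking at the pictures instead.

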